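# Open the bayonet water filter beside the analyser

## Task

The cartridge in the water filter with the blue cover is due for a change. Unlock the blue cover by twisting it about a quarter turn anticlockwise (seen from above), lift it straight off its housing and set it down gently, grip upwards, in the middle of the steel tray, then let go. Leave the grey cover of the other filter alone.

Things in the scene. Friction and masses are not known exactly. Their poses are not given: they have to be found in the camera images.
- cover_blue_grip (a point): Blue cover (mm), loose, 120 g: disc d60 x 10 with a wing grip on top, a bar 46 long (x), 14 thick (y, grasp here), 40 high; two edge lugs along x reach 39.5 from the axis. Point: on the axis in the bar, 28 above the disc, 12 below the bar's top, 46 above the underside of the black spigot (d37 x 8, loose in the bore). z up. Yaw of its x from the housing's x: 0 to 7 deg = locked.
- housing_blue: Filter of the blue cover (mm): fixed, white head, clear bowl, d97; origin at the centre of its foot on the worktop, z up. Flat rim at 165; two hooked lugs at its +x and -x (13 above the rim, radius 46) hold the cover's lugs down. Turned anticlockwise (+z) by 50 deg up to the stop at 95 the cover is free (80 is a good aim; light friction); then lift 20 to clear. Left or right of the other.
- cover_grey: Grey cover, same shape as the blue one, locked on a like housing (the other filter): not to be touched or moved. Origin at the centre of the underside of its spigot, 157 mm above the worktop; its grip ends 58 mm above that. z up, x along its grip.
- tray: Low fixed steel tray, 140 (x) x 160 (y) x 10 mm, walls and floor 4 thick, left of the filters; origin at the centre of its underside on the worktop, z up. The blue cover stands on its spigot on the tray's floor, its grip point then 50 above this origin; any yaw will do.

How it is judged:
By the outcome, as a careful person would: the job done as asked, in the order asked, and still so for the second after the job is handed in, with the robot touching nothing.
It also fails if it takes over 48 s, if anything falls off the work surface, if the arm or the gripper's body presses on something with over 40 N, if the wrist force passes 120 N, or if a joint passes its speed limit or range.

## Robot

A 6-joint arm with a two-finger parallel gripper is mounted at the origin on a cart in front of the work surface, level with it; the furniture and walls round the work are solid. World frame = base frame: x ahead of the robot, y to its left, z up, the work surface at z = 0. Lengths are in mm, angles in rad, forces in N, time in s.
With the tool pointing down it reaches from about 300 to 1000 mm from the base axis. Payload 5.1 kg.
Tool frame: the origin (TCP) lies on the front face of the gripper's body, between the roots of the fingers; the fingertips stand ahead of it and the grasp point (between the pads) lies 59 mm ahead of it (robot.tcp_to_tips is the y of the fingertips in the tool frame, in mm); y points along the fingers, x is the direction in which the jaws open and shut, and the axes are right-handed (so a half turn about y gives the same grasp; the last joint's range is limited). The gripper opens to 95 mm and grips with 3 to 60 N. Pads are 20 mm wide; open, the fingers measure 119 mm over their backs; the gripper's body (75 mm by 180 mm) begins 59 mm behind the grasp point.
Start: joints at [1.165, 0.124, 1.65, -0, 1.367, -0.083], TCP at [206.216, 616.409, 292.256] pointing down, gripper open.
Joint ranges: [-2.61, 2.61], [-1.02, 2.33], [0.03, 2.71], [-1.35, 4.49], [0.32, 2.68], [-2.91, 2.91]. Speed limits (rad/s): [2.57, 2.57, 3.14, 3.14, 3.14, 3.14].

## Interface

Orientations are given as a 3x3 rotation matrix whose columns are the frame's x, y, z axes.
In Python, from station import robot gives the robot as it stands. The module is installed in compiled form; this text tells all that it offers.
- The arm moves only by the shell command python3 -m pendant 'ROWS'. ROWS is text: rows parted by semicolons, each of 7 numbers parted by spaces: the turn, a rotation vector about the world's x, y, z in rad, then the shift along the world's x, y, z in m, then the opening, from 0 (shut) to 1 (fully open). A call has 1 to 8 rows; each row is the pose to reach, as a shift and turn from the pose commanded when the call began; what a row does not reach only later rows make up. A row lasts 1/10 s, in which the tool goes at most 50 mm and 8.59 degrees, less where a joint would pass 70% of its speed; a pose out of reach is approached as far as the arm can. A call with a gripper value outside its range is refused whole. The fingers move at their own pace and stop on an object; the grip force is fixed at half the most. Time passes only in rows, so rows that repeat a pose let the fingers close. It gives the time, the measured TCP pose, the force and the opening at its end, in the units of the state.
- robot.read_state(): the state, without advancing time (a new reading comes with each control period).
- robot.get_image(name): name is "side" or "top"; returns the picture (384x512x3 uint8, red, green, blue); there is no depth.
- robot.get_calibration(name): a dict with "camera_matrix" (3x3 intrinsics, pixels), "eye" and "rotation" of the camera in the world. Camera axes: x right, y down, z forward; pixel columns grow to the right and rows downward; lengths in mm; the calibration is good to about 2 mm. A picture is of the moment at which its call begins. get_calibration takes no time and is no camera call.
- robot.close_job(): hands the job in, once; it reports no verdict.
Trained networks look in the newest picture that a camera, given by its name, has taken for a name from the list of things; names that differ only in an ending like _2 or _b are one class to them, and where a whole thing is asked for, a point or a joint stands for the part that bears it (a point fixed in the world has none). Each returns a list of dicts, best first, with "p" (0 to 1); they miss things now and then, are a little off and sometimes report something else, mostly with a low value. They report only what shows in the picture. A call takes as long as a camera call.
- robot.outline_of(camera, query): "region" (384x512 bool, what is visible of it) and "rect" ([left, top, width, height] in pixels, round what is visible of it).
The state is a dict: "clock": time; "qpos": joint angles; "joint_velocities": joint speeds; "effort": joint torques, N m; "tcp_pos": TCP position; "tool_rot": TCP orientation; "contact_force": force on the tool from outside, world axes, zero at the start; "ft_torque": the same for the moment, N m; "gripper_width": opening from 0.0 (shut) to 1.0 (fully open).
Only numpy, scipy, OpenCV 4.12 (cv2) and the standard library are available. Lean on these libraries where they do the work, as an engineer would, in place of code of your own. Each camera call takes 0.05 s, during which the arm holds its last target.

## Working session

There is one attempt and no reset: what is moved stays moved. The work goes in short steps, Python scripts to look and compute and a shell command to move; the robot and the scene stay as the last step left them, time stands still between calls to the robot, and variables do not carry over. Pictures are saved under pics/ and viewed, and the job is handed in when it is done.

```bash
mkdir -p pics; python3 - <<'E'
from station import robot
import cv2,numpy as np
np.set_printoptions(precision=4,suppress=True)
s=robot.read_state()
for k,v in s.items(): print(k,np.array(v))
print(robot.tcp_to_tips)
for n in("side","top"):
    im=robot.get_image(n); cv2.imwrite(f"pics/{n}0.png",im[:,:,::-1])
    c=robot.get_calibration(n); print(n,c)
    for q in ("cover_blue_grip","housing_blue","cover_grey","tray"):
        print(q,[(round(d["p"],2),d["rect"]) for d in robot.outline_of(n,q)][:4])
E
```

```text
clock 0.0
qpos [ 1.1654  0.1245  1.6517 -0.      1.3675 -0.0826]
joint_velocities [-0.0004 -0.001   0.0003 -0.0011  0.002   0.0001]
effort [ -0.0003 -41.7616 -35.9925   0.0774   0.0494  -0.0002]
tcp_pos [206.0279 615.9701 290.9901]
tool_rot [[ 0.3172 -0.0008 -0.9484]
 [ 0.9484 -0.0019  0.3172]
 [-0.002  -1.      0.0001]]
contact_force [ 0.5534 -1.1372 -0.2243]
ft_torque [ 0.0363 -0.0113  0.0461]
gripper_width 0.9993052166512678
77.60000000000001
side {'camera_matrix': array([[492.4966,   0.    , 249.6444],
       [  0.    , 492.4966, 187.4753],
       [  0.    ,   0.    ,   1.    ]]), 'eye': array([1004.1412,  -94.1302, 1077.9602]), 'rotation': array([[ 0.2963,  0.8262, -0.4791],
       [ 0.9551, -0.2558,  0.1495],
       [ 0.001 , -0.5019, -0.8649]])}
cover_blue_grip [(0.89, [121.8, 188.0, 30.6, 32.6])]
housing_blue [(0.73, [113.7, 187.9, 52.2, 43.0])]
cover_grey [(0.93, [222.7, 157.8, 23.6, 31.3])]
tray [(0.78, [283.9, 163.1, 83.1, 61.5])]
top {'camera_matrix': array([[397.2799,   0.    , 257.8834],
       [  0.    , 397.2799, 188.8256],
       [  0.    ,   0.    ,   1.    ]]), 'eye': array([ 157.8723, -135.9509, 1073.5114]), 'rotation': array([[ 0.5317, -0.7858,  0.3159],
       [-0.8469, -0.4941,  0.1964],
       [ 0.0018, -0.3719, -0.9283]])}
cover_blue_grip [(0.62, [329.7, 220.4, 27.1, 26.8])]
housing_blue [(0.86, [310.5, 214.5, 52.4, 53.0])]
cover_grey [(0.94, [250.3, 179.1, 28.5, 28.0])]
tray [(0.63, [166.1, 140.2, 70.6, 63.4])]
```

```bash
python3 - <<'E'
import cv2
a=cv2.imread("pics/side0.png");b=cv2.imread("pics/top0.png")
cv2.imwrite("pics/s1.png",cv2.resize(a[120:270,90:390],None,fx=2.66,fy=2.66,interpolation=3))
cv2.imwrite("pics/t1.png",cv2.resize(b[110:290,150:390],None,fx=3.3,fy=3.3,interpolation=3))
E
```

```text
(no output)
```

View pics/side0.png

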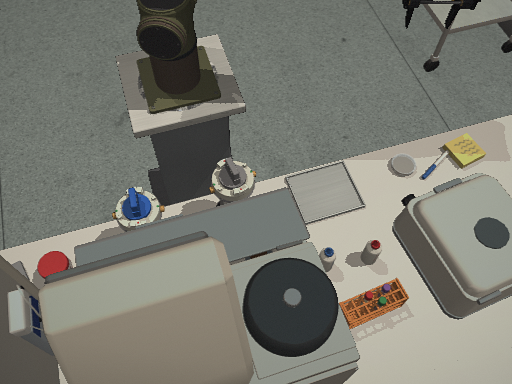

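View pics/top0.png

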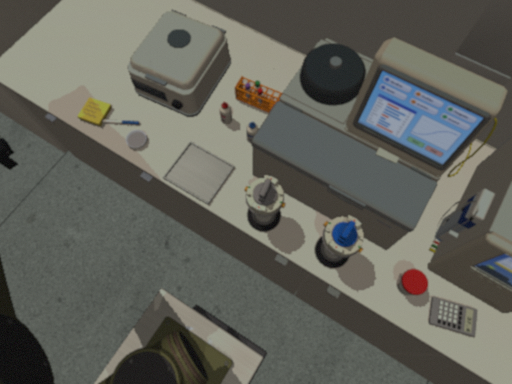

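View pics/s1.png

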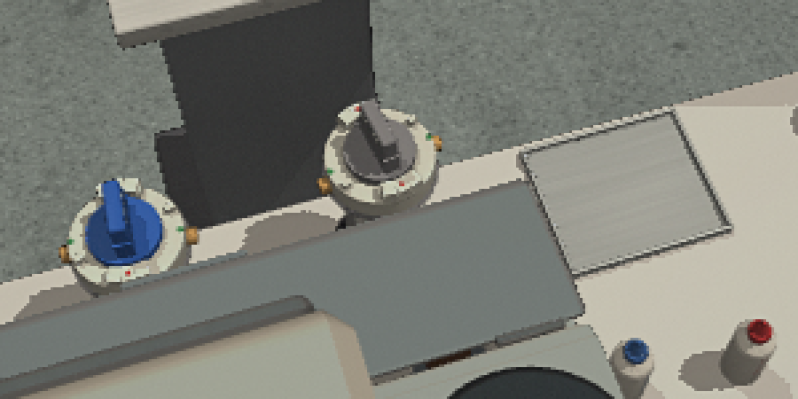

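View pics/t1.png

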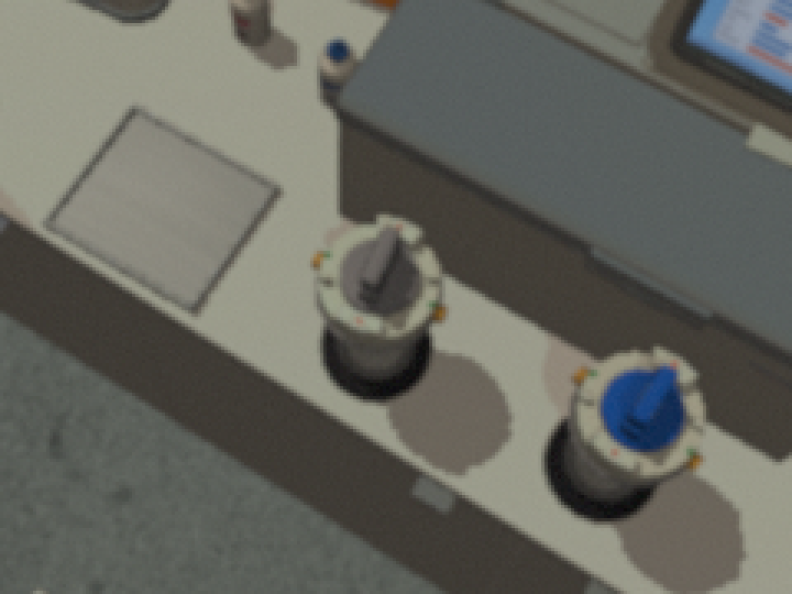

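```bash
cat > h.py <<'E'
from station import robot
import cv2,numpy as np
from scipy.optimize import minimize
np.set_printoptions(precision=2,suppress=True)
CAL={n:robot.get_calibration(n) for n in("side","top")}
def proj(n,P):
    c=CAL[n];q=(np.atleast_2d(P)-c["eye"])@c["rotation"];u=q@c["camera_matrix"].T
    return u[:,:2]/u[:,2:]
def back(n,uv,z):
    c=CAL[n];uv=np.atleast_2d(uv);d=np.c_[uv,np.ones(len(uv))]@np.linalg.inv(c["camera_matrix"]).T@c["rotation"].T
    return c["eye"]+d*((z-c["eye"][2])/d[:,2])[:,None]
def tri(a,b):
    # pixel in side, pixel in top
    A=[];B=[]
    ds=[]
    for n,uv in(("side",a),("top",b)):
        c=CAL[n];d=c["rotation"]@np.linalg.inv(c["camera_matrix"])@np.r_[uv,1];d/=np.linalg.norm(d)
        M=np.eye(3)-np.outer(d,d);A.append(M);B.append(M@c["eye"])
    p=np.linalg.solve(A[0]+A[1],B[0]+B[1])
    return p,[np.linalg.norm(M@p-b) for M,b in zip(A,B)]
t=np.linspace(0,2*np.pi,48,endpoint=False)
def cyl(r,z0,z1): return np.vstack([np.c_[r*np.cos(t),r*np.sin(t),0*t+z] for z in(z0,z1)])
def box(x,y,z0,z1): return np.array([[sx*x,sy*y,z] for sx in(-1,1) for sy in(-1,1) for z in(z0,z1)])
COVER=[cyl(30,0,10),box(23,7,10,50)]
S=8
def sil(n,parts,x,y,z,yaw,roi):
    m=np.zeros((roi[3]*S,roi[2]*S),np.uint8);c,s=np.cos(yaw),np.sin(yaw);R=np.array([[c,-s,0],[s,c,0],[0,0,1]])
    for p in parts:
        uv=(proj(n,p@R.T+[x,y,z])-roi[:2]+.5)*S
        cv2.fillConvexPoly(m,cv2.convexHull(uv.astype(np.float32)).round().astype(np.int32),1)
    return cv2.resize(m.astype(np.float32),(roi[2],roi[3]),interpolation=cv2.INTER_AREA)
E
python3 - <<'E'
from h import *
ims={n:cv2.imread(f"pics/{n}0.png") for n in("side","top")}
roi={"side":(100,170,80,80),"top":(300,200,80,80)}
mk={}
for n in ims:
    x,y,w,h=roi[n];im=ims[n][y:y+h,x:x+w].astype(float)
    v=(im[:,:,0]-im[:,:,2])/(im.sum(2)+1)
    m=(v>0.25).astype(np.uint8)
    k,l,st,_=cv2.connectedComponentsWithStats(m);b=1+st[1:,4].argmax();mk[n]=(l==b).astype(np.float32)
    print(n,st[b])
def cost(p,ns=("side","top")):
    return sum(np.abs(sil(n,COVER,p[0],p[1],165,p[2],roi[n])-mk[n]).sum() for n in ns)
for ns in(("side",),("top",),("side","top")):
  best=None
  c0=back(ns[0],np.array(roi[ns[0]][:2])+np.argwhere(mk[ns[0]]>0).mean(0)[::-1],185)[0]
  for yw in np.arange(0,np.pi,np.pi/12):
    r=minimize(cost,[c0[0],c0[1],yw],args=(ns,),method="Nelder-Mead",options=dict(initial_simplex=np.array([c0[0],c0[1],yw])+np.array([[0,0,0],[10,0,0],[0,10,0],[0,0,.2]])))
    if best is None or r.fun<best.fun: best=r
  print(ns,best.x,np.degrees(best.x[2]),best.fun)
p=best.x
for n in ims:
    x,y,w,h=roi[n];o=ims[n][y:y+h,x:x+w].copy();o=cv2.resize(o,None,fx=5,fy=5,interpolation=0)
    s=cv2.resize(sil(n,COVER,p[0],p[1],165,p[2],roi[n]),None,fx=5,fy=5)
    cs,_=cv2.findContours((s>.5).astype(np.uint8),0,1);cv2.drawContours(o,cs,-1,(0,255,255),1)
    cv2.imwrite(f"pics/fit_{n}.png",o)
# tray
for n in ims:
    r=robot.outline_of
# triangulations: shelf corners
for nm,a,b in[("shelf left front corner",(90+528/2.66,120+183/2.66),(150+340/3.3,110+103/3.3))]:
    print(nm,tri(a,b))
# tray corners side pic (s1) and top pic (t1)
ts=np.array([[523,155],[673,108],[731,230],[576,274]])/2.66+[90,120]
tt=np.array([[195,308],[47,220],[135,108],[278,190]])/3.3+[150,110]
print(back("side",ts,10),back("side",ts,10).mean(0));print(back("top",tt,10),back("top",tt,10).mean(0))
E
python3 -c "
import cv2,numpy as np
cv2.imwrite('pics/fit.png',np.hstack([cv2.imread('pics/fit_side.png'),cv2.imread('pics/fit_top.png')]))"
```

```text
side [ 22  18  29  32 615]
top [ 33  22  24  24 460]
('side',) [ 475.22 -176.73   -0.01] -0.39086305736340526 96.578125
('top',) [ 479.28 -176.72    1.49] 85.38181786921487 88.21875
('side', 'top') [ 475.19 -176.45    3.14] 180.12568888973243 201.703125
shelf left front corner (array([551.43, 126.58, 212.27]), [np.float64(3.2208284727570615), np.float64(3.2208284727570295)])
[[414.46 187.98  10.  ]
 [407.16 345.27  10.  ]
 [547.5  344.36  10.  ]
 [547.44 191.98  10.  ]] [479.14 267.4   10.  ]
[[408.35 182.78  10.  ]
 [406.67 340.69  10.  ]
 [539.14 340.28  10.  ]
 [539.81 183.86  10.  ]] [473.49 261.9   10.  ]
```

View pics/fit.png

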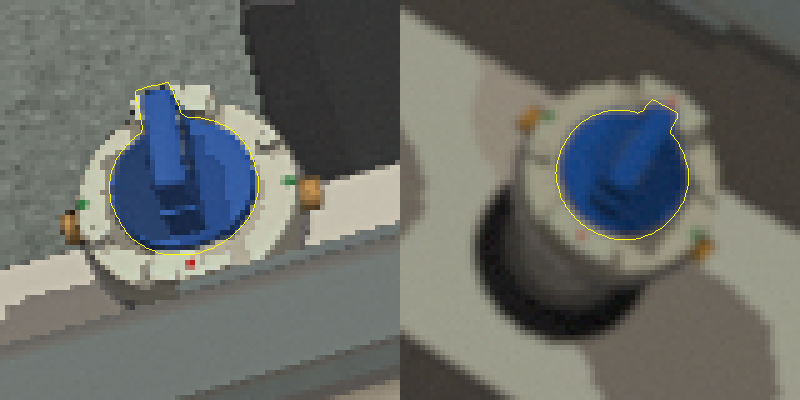

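```bash
cat > wf.py <<'E'
from h import *
def wire(im,n,x,y,yaw,roi,z=165,k=6,rim=True):
    X,Y,w,h=roi;o=cv2.resize(im[Y:Y+h,X:X+w],None,fx=k,fy=k,interpolation=cv2.INTER_CUBIC)
    c,s=np.cos(yaw),np.sin(yaw);R=np.array([[c,-s,0],[s,c,0],[0,0,1]])
    def pl(P,col):
        uv=((proj(n,np.array(P)@R.T+[x,y,z])-[X,Y]+.5)*k).round().astype(np.int32);cv2.polylines(o,[uv],True,col,1,cv2.LINE_AA)
    q=[[23,7],[-23,7],[-23,-7],[23,-7]]
    for zz in(10,50): pl([a+[zz] for a in q],(0,255,255))
    for a in q: pl([a+[10],a+[50]],(0,255,255))
    pl(cyl(30,10,10),(0,255,0))
    if rim: pl(cyl(48.5,0,0),(0,0,255))
    return o
E
python3 - <<'E'
from wf import *
roi={"side":(105,175,65,65),"top":(305,205,65,65)}
o=[wire(cv2.imread(f"pics/{n}0.png"),n,475.2,-176.5,0.0,roi[n]) for n in roi]
cv2.imwrite("pics/w1.png",np.hstack(o))
roi={"side":(205,145,65,65),"top":(235,165,65,65)}
E
```

```text
(no output)
```

View pics/w1.png

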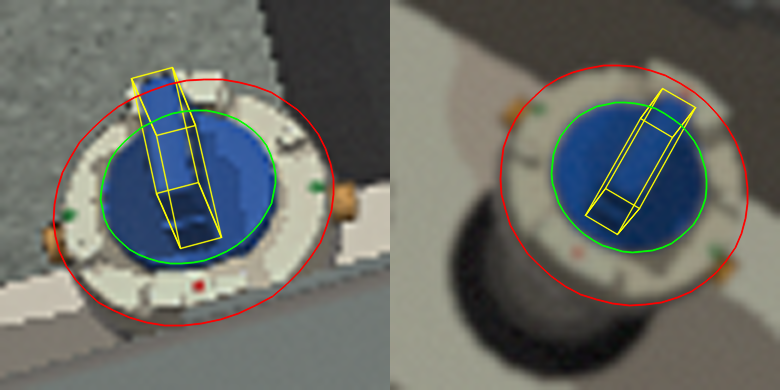

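```bash
python3 - <<'E'
import cv2,numpy as np
o=[]
for n,(x,y) in {"side":(112,178),"top":(317,212)}.items():
    im=cv2.imread(f"pics/{n}0.png")[y:y+50,x:x+50].astype(float)
    im=np.clip((im/255)**.5*255,0,255).astype(np.uint8)
    o.append(cv2.resize(im,None,fx=8,fy=8,interpolation=cv2.INTER_CUBIC))
cv2.imwrite("pics/z1.png",np.hstack(o))
E
```

```text
(no output)
```

View pics/z1.png

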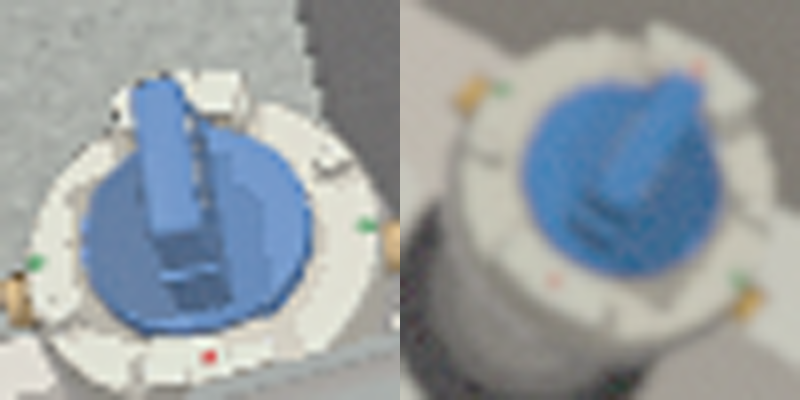

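```bash
python3 - <<'E'
from h import *
s=lambda a:(np.array(a)/8+[112,178]-.5)
t=lambda a:(np.array(a)/8+[317,212]-.5)
def rep(n,Q):
    P=back(n,Q,215);print(n,P[:,:2].tolist(),P.mean(0));
    for i in range(4):
        d=P[(i+1)%4]-P[i];print(np.linalg.norm(d),np.degrees(np.arctan2(d[1],d[0])))
rep("side",s([[132,85],[178,78],[200,225],[148,232]]))
rep("top",t([[270,72],[305,95],[240,208],[198,188]]))
# dots at z~165-178
for z in(165,):
  P=back("side",s([[36,263],[366,225],[210,356]]),z);Q=back("top",t([[100,88],[340,282],[155,280],[297,68]]),z)
  print("green s",P[:2],P[:2].mean(0),"red s",P[2],"\ntop g",Q[:2],Q[:2].mean(0),"r",Q[2:],Q[2:].mean(0))
  for d in(P[1]-P[0],Q[1]-Q[0],Q[3]-Q[2]):print(np.degrees(np.arctan2(d[1],d[0])))
# rim edge ellipse: top crop left/right..
for z in (165,): print("orange s",back("side",s([[15,300],[395,245]]),z).mean(0),"t",back("top",t([[70,98],[348,303]]),z).mean(0))
# disc blue ellipse extents
for a in[(36,263),(366,225)]:pass
print(tri(s([36,263]),t([340,282])),tri(s([366,225]),t([100,88])),tri(s([210,356]),t([297,68])))
# shelf front edge
a=(np.array([[523,183]])/2.66+[90,120]);
E
```

```text
side [[454.7143672921693, -180.5900413095331], [456.12761482753126, -169.10090111445157], [499.4593681031304, -171.62487436710273], [497.592438560834, -184.2871285569902]] [ 476.97 -176.4   215.  ]
11.57573371404355 82.98743071801304
43.40519880057564 -3.333578472846012
12.799144779446081 -98.38729248364561
43.03716358957686 175.07195920086855
top [[495.7548024619615, -171.76409937634824], [494.96543629985285, -183.2008679805543], [456.14234526362895, -182.77566130627235], [455.0137586649205, -170.2442521943774]] [ 475.47 -177.    215.  ]
11.463977278590345 -93.94829503232732
38.825419486758705 179.37249783216575
12.58212708728013 95.14621046713901
40.76938293779977 -2.1364319310020328
green s [[ 468.67 -219.05  165.  ]
 [ 483.09 -134.54  165.  ]] [ 475.88 -176.79  165.  ] red s [ 508.73 -180.76  165.  ] 
top g [[ 484.02 -133.23  165.  ]
 [ 469.3  -220.36  165.  ]] [ 476.66 -176.8   165.  ] r [[ 441.16 -174.48  165.  ]
 [ 520.84 -180.11  165.  ]] [ 481.   -177.29  165.  ]
80.31333217111438
-99.59193320595372
-4.044254495287986
orange s [ 484.48 -177.28  165.  ] t [ 470.75 -176.14  165.  ]
(array([ 469.03, -219.64,  165.63]), [np.float64(0.6678079813783239), np.float64(0.6678079813783829)]) (array([ 483.68, -133.86,  166.07]), [np.float64(0.6291910391052513), np.float64(0.6291910391053082)]) (array([ 515.71, -179.51,  177.85]), [np.float64(0.029042379432049004), np.float64(0.029042379431964038)])
```

```bash
python3 - <<'E'
from h import *
from scipy.optimize import least_squares
roi={"side":(270,150,110,90),"top":(150,130,100,90)}
mk={}
o=[]
for n in roi:
    im=robot.get_image(n)
    d=robot.outline_of(n,"tray");x,y,w,h=roi[n]
    mk[n]=d[0]["region"][y:y+h,x:x+w].astype(np.float32)
    q=im[y:y+h,x:x+w,::-1].copy()
    q=cv2.resize(q,None,fx=4,fy=4,interpolation=2)
    cs,_=cv2.findContours(cv2.resize(mk[n],None,fx=4,fy=4,interpolation=0).astype(np.uint8),0,1)
    cv2.drawContours(q,cs,-1,(0,0,255),1);o.append(q)
T=[box(70,80,0,10)]
def cost(p,ns): return sum(np.abs(sil(n,T,p[0],p[1],0,p[2],roi[n])-mk[n]).sum() for n in ns)
for ns in(("side",),("top",),("side","top")):
    s0=np.array([476,265,0.])
    r=minimize(cost,s0,args=(ns,),method="Nelder-Mead",options=dict(initial_simplex=s0+np.array([[0,0,0],[10,0,0],[0,10,0],[0,0,.1]])))
    print(ns,r.x,np.degrees(r.x[2]),r.fun)
for q,n in zip(o,roi):
    x,y,w,h=roi[n]
    s=cv2.resize(sil(n,T,r.x[0],r.x[1],0,r.x[2],roi[n]),None,fx=4,fy=4)
    cs,_=cv2.findContours((s>.5).astype(np.uint8),0,1);cv2.drawContours(q,cs,-1,(0,255,255),1)
cv2.imwrite("pics/tr.png",np.hstack(o)[:,:800] if False else np.hstack([cv2.resize(a,(400,360)) for a in o]))
# grey grip
for n in roi:
    d=robot.outline_of(n,"cover_grey")[0];yy,xx=np.nonzero(d["region"]);print(n,xx.mean(),yy.mean(),back(n,[xx.mean(),yy.mean()],185))
print("hood?",tri((213,237),(388,45)),tri((50,290),(500,100)))
E
```

```text
Traceback (most recent call last):
IndexError: list index out of range
```

```bash
cat > tray.py <<'E'
from h import *
roi={"side":(270,150,110,90),"top":(150,130,100,90)}
mk={}
o=[]
for n in roi:
    for i in range(4):
        im=robot.get_image(n)
        d=robot.outline_of(n,"tray");x,y,w,h=roi[n]
        if d: break
    if not d: print("miss",n); continue
    mk[n]=d[0]["region"][y:y+h,x:x+w].astype(np.float32)
    q=im[y:y+h,x:x+w,::-1].copy()
    q=cv2.resize(q,None,fx=4,fy=4,interpolation=2)
    cs,_=cv2.findContours(cv2.resize(mk[n],None,fx=4,fy=4,interpolation=0).astype(np.uint8),0,1)
    cv2.drawContours(q,cs,-1,(0,0,255),1);o.append(q)
T=[box(70,80,0,10)]
def cost(p,ns): return sum(np.abs(sil(n,T,p[0],p[1],0,p[2],roi[n])-mk[n]).sum() for n in ns)
for ns in [(n,) for n in mk]+[tuple(mk)]:
    s0=np.array([476,265,0.])
    r=minimize(cost,s0,args=(ns,),method="Nelder-Mead",options=dict(initial_simplex=s0+np.array([[0,0,0],[10,0,0],[0,10,0],[0,0,.1]])))
    print(ns,r.x,np.degrees(r.x[2]),r.fun)
for q,n in zip(o,mk):
    x,y,w,h=roi[n]
    s=cv2.resize(sil(n,T,r.x[0],r.x[1],0,r.x[2],roi[n]),None,fx=4,fy=4)
    cs,_=cv2.findContours((s>.5).astype(np.uint8),0,1);cv2.drawContours(q,cs,-1,(0,255,255),1)
cv2.imwrite("pics/tr.png",np.hstack([cv2.resize(a,(400,360)) for a in o]))
for n in roi:
    for d in robot.outline_of(n,"cover_grey")[:1]: yy,xx=np.nonzero(d["region"]);print(n,xx.mean(),yy.mean(),back(n,[xx.mean(),yy.mean()],185))
print("hood?",tri((213,237),(388,45)),tri((50,290),(500,100)))
E
python3 tray.py
```

```text
('side',) [474.93 266.92   0.02] 0.8887576303458764 96.96875
('top',) [474.04 267.94   0.01] 0.6070020310418411 63.703125
('side', 'top') [474.45 267.35   0.01] 0.7990338914313643 171.75
side 231.48344370860926 174.74172185430464 [[468.1   32.58 185.  ]]
top 264.4054580896686 192.6998050682261 [[460.07  33.42 185.  ]]
hood? (array([733.21, -61.6 , 484.46]), [np.float64(1.6448000820728337), np.float64(1.644800082072853)]) (array([ 737.11, -280.35,  472.72]), [np.float64(4.459339948261665), np.float64(4.459339948261678)])
```

View pics/tr.png

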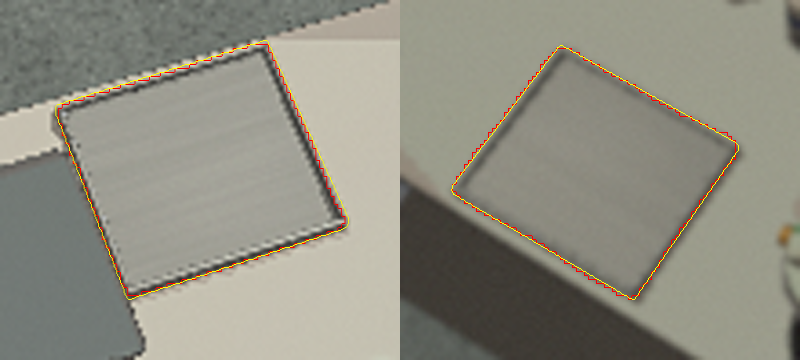

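```bash
python3 -m pendant '0 0 -0.10 0 -0.01 0.03 1; 0 0 -0.22 0.01 -0.045 0.06 1; 0 0 -0.34 0.02 -0.085 0.08 1; 0 0 -0.46 0.03 -0.125 0.09 1; 0 0 -0.58 0.05 -0.165 0.09 1; 0 0 -0.70 0.065 -0.205 0.09 1; 0 0 -0.82 0.08 -0.245 0.09 1; 0 0 -0.95 0.09 -0.28 0.09 1'; python3 - <<'E'
from h import *
print("bottle",back("top",[252,130],60),back("side",[328,252],60),tri((328,251),(252,128)))
E
```

```text
clock: 1.8
tcp_pos: [296.6, 334.6, 382.4]
tool_rot: [[0.958, 0.001, -0.288], [0.288, 0.0, 0.958], [0.001, -1.0, -0.0]]
contact_force: [0.2, -0.8, -0.4]
gripper_width: 1.002
bottle [[650.4  191.44  60.  ]] [[649.95 198.99  60.  ]] (array([651.51, 194.46,  69.77]), [np.float64(2.492991785679333), np.float64(2.4929917856793327)])
```

```bash
python3 -m pendant '0 0 -0.12 0.011 -0.03 0 1; 0 0 -0.24 0.022 -0.06 0 1; 0 0 -0.36 0.033 -0.095 0 1; 0 0 -0.48 0.045 -0.128 0 1; 0 0 -0.60 0.056 -0.16 0 1; 0 0 -0.72 0.067 -0.19 0 1; 0 0 -0.84 0.08 -0.225 0 1; 0 0 -0.953 0.09 -0.256 0 1' && python3 -m pendant '0 0 -0.12 0.011 -0.03 0 1; 0 0 -0.24 0.022 -0.06 0 1; 0 0 -0.36 0.033 -0.095 0 1; 0 0 -0.48 0.045 -0.128 0 1; 0 0 -0.60 0.056 -0.16 0 1; 0 0 -0.72 0.067 -0.19 0 1; 0 0 -0.84 0.08 -0.225 0 1; 0 0 -0.953 0.09 -0.256 0 1'; python3 - <<'E'
from station import robot
import numpy as np
s=robot.read_state();print(s["clock"],s["qpos"],s["tcp_pos"],s["tool_rot"])
E
```

```text
clock: 2.6
tcp_pos: [386.4, 78.9, 382.5]
tool_rot: [[0.79, 0.001, 0.613], [-0.613, -0.0, 0.79], [0.001, -1.0, 0.001]]
contact_force: [0.3, -0.5, 0.6]
gripper_width: 0.999
clock: 3.4
tcp_pos: [476.5, -177.3, 382.3]
tool_rot: [[-0.042, 0.0, 0.999], [-0.999, -0.0, -0.042], [0.0, -1.0, 0.0]]
contact_force: [0.9, 0.0, 0.3]
gripper_width: 1.001
3.4 [-4.61726560e-01 -2.35322602e-01  1.84506220e+00 -3.22830303e-05
  1.53145788e+00  1.15155244e+00] [ 476.52156306 -177.25610622  382.32756496] [[-4.24686688e-02  3.39426859e-04  9.99097741e-01]
 [-9.99097781e-01 -2.04930200e-04 -4.24686008e-02]
 [ 1.90330316e-04 -9.99999921e-01  3.47823734e-04]]
```

```bash
python3 -m pendant '0 0 0 0 0.0005 -0.03 1; 0 0 0 0 0.0005 -0.06 1; 0 0 0 0 0.0005 -0.085 1; 0 0 0 0 0.0005 -0.10 1; 0 0 0 0 0.0005 -0.11 1;0 0 0 0 0.0005 -0.12 1; 0 0 0 0 0.0005 -0.12 1'; python3 - <<'E'
from h import *
o=[]
for n,(x,y) in {"side":(95,160),"top":(290,185)}.items():
    im=robot.get_image(n)[y:y+80,x:x+80,::-1]; o.append(cv2.resize(im,None,fx=5,fy=5,interpolation=2))
cv2.imwrite("pics/g1.png",np.hstack(o))
E
```

```text
clock: 4.1
tcp_pos: [476.0, -174.9, 261.5]
tool_rot: [[-0.037, -0.001, 0.999], [-0.999, 0.001, -0.037], [-0.0, -1.0, -0.001]]
contact_force: [0.4, -1.5, -0.5]
gripper_width: 1.002
```

View pics/g1.png

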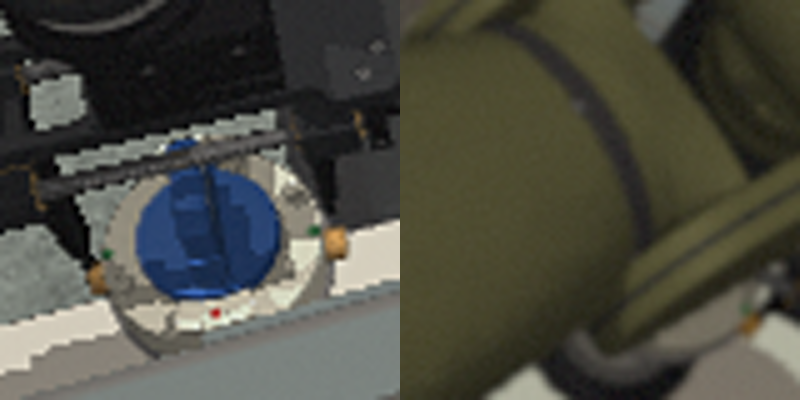

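```bash
python3 -m pendant '0 0 0 0 -0.001 0 0.5; 0 0 0 0 -0.001 0 0.3; 0 0 0 0 -0.001 0 0.2;0 0 0 0 -0.001 0 0.2'; python3 -m pendant '0 0 0 0 0 0 0.1; 0 0 0 0 0 0 0.05; 0 0 0 0 0 0 0; 0 0 0 0 0 0 0;0 0 0 0 0 0 0;0 0 0 0 0 0 0'
```

```text
clock: 4.6
tcp_pos: [476.3, -176.2, 262.6]
tool_rot: [[-0.037, 0.0, 0.999], [-0.999, -0.0, -0.037], [0.0, -1.0, 0.0]]
contact_force: [-1.0, 0.5, 0.0]
gripper_width: 0.719
clock: 5.2
tcp_pos: [476.2, -176.1, 262.2]
tool_rot: [[-0.037, -0.0, 0.999], [-0.999, 0.0, -0.037], [-0.0, -1.0, -0.0]]
contact_force: [0.5, -0.1, -0.7]
gripper_width: 0.215
```

```bash
python3 -m pendant '0 0 0 0 0 0 0; 0 0 0 0 0 0 0;0 0 0 0 0 0 0;0 0 0 0 0 0 0'; python3 -c "
from station import robot
s=robot.read_state();print(s['contact_force'],s['ft_torque'],s['gripper_width'],s['tcp_pos'])"
```

```text
clock: 5.6
tcp_pos: [476.2, -176.1, 262.2]
tool_rot: [[-0.037, 0.0, 0.999], [-0.999, -0.0, -0.037], [0.0, -1.0, 0.0]]
contact_force: [1.2, -0.2, 0.3]
gripper_width: 0.146
[ 1.18449366 -0.21196158  0.26291136] [-0.16500969  0.10319967 -0.01273332] 0.14572929875956603 [ 476.22686889 -176.14285958  262.23064931]
```

```bash
python3 -m pendant '0 0 0.05 0 0 0 0; 0 0 0.12 0 0 0 0;0 0 0.2 0 0 0 0;0 0 0.28 0 0 0 0;0 0 0.35 0 0 0 0;0 0 0.4 0 0 0 0;0 0 0.4 0 0 0 0'; python3 -c "
from station import robot
s=robot.read_state();print(s['contact_force'],s['ft_torque'],s['gripper_width'],s['tcp_pos'])"
```

```text
clock: 6.3
tcp_pos: [476.2, -176.1, 262.3]
tool_rot: [[0.355, -0.0, 0.935], [-0.935, 0.0, 0.355], [-0.0, -1.0, -0.0]]
contact_force: [-0.3, -0.1, -0.0]
gripper_width: 0.147
[-0.32228678 -0.07860148 -0.0234377 ] [-0.0062558   0.19716434  0.05814265] 0.1466791309534972 [ 476.18821366 -176.05621215  262.25620086]
```

Low forces, grip holding. I'll continue the twist.

```bash
python3 -m pendant '0 0 0.07 0 0 0 0; 0 0 0.15 0 0 0 0;0 0 0.23 0 0 0 0;0 0 0.31 0 0 0 0;0 0 0.39 0 0 0 0;0 0 0.45 0 0 0 0;0 0 0.5 0 0 0 0;0 0 0.5 0 0 0 0' && python3 -m pendant '0 0 0.07 0 0 0 0; 0 0 0.15 0 0 0 0;0 0 0.23 0 0 0 0;0 0 0.31 0 0 0 0;0 0 0.38 0 0 0 0;0 0 0.43 0 0 0 0;0 0 0.45 0 0 0 0;0 0 0.45 0 0 0 0'; python3 - <<'E'
from h import *
s=robot.read_state();print(s['contact_force'],s['ft_torque'],s['gripper_width'],s['tcp_pos'],s["qpos"])
o=[]
for n,(x,y) in {"side":(95,160),"top":(290,185)}.items():
    im=robot.get_image(n)[y:y+80,x:x+80,::-1]; o.append(cv2.resize(im,None,fx=5,fy=5,interpolation=2))
cv2.imwrite("pics/g2.png",np.hstack(o))
E
```

```text
clock: 7.1
tcp_pos: [476.2, -176.1, 262.3]
tool_rot: [[0.759, -0.0, 0.651], [-0.651, 0.0, 0.759], [-0.0, -1.0, 0.0]]
contact_force: [-0.6, 1.1, 0.1]
gripper_width: 0.148
clock: 7.9
tcp_pos: [476.3, -176.1, 262.3]
tool_rot: [[0.967, 0.0, 0.257], [-0.257, -0.0, 0.967], [0.0, -1.0, -0.0]]
contact_force: [1.2, 0.2, -0.9]
gripper_width: 0.149
[ 1.17  0.24 -0.86] [-0.16 -0.06 -0.01] 0.14948987482727732 [ 476.3  -176.11  262.26] [-0.46 -0.18  1.99  0.    1.32 -0.2 ]
```

View pics/g2.png

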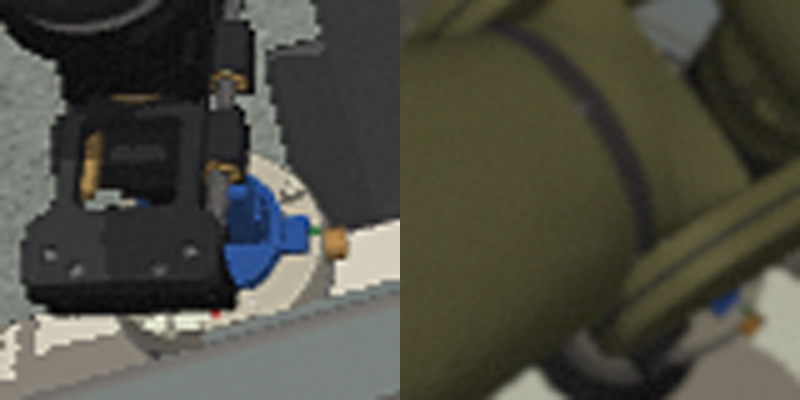

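The cover's lug now points at the green mark (side crop, about (295,235) next to (315,232)), so it is unlocked. Next I lift it straight up.

```bash
python3 -m pendant '0 0 0 0 0 0.005 0; 0 0 0 0 0 0.012 0;0 0 0 0 0 0.020 0;0 0 0 0 0 0.028 0;0 0 0 0 0 0.034 0;0 0 0 0 0 0.034 0' && python3 -m pendant '0 0 0 0 0 0.02 0; 0 0 0 0 0 0.045 0;0 0 0 0 0 0.070 0;0 0 0 0 0 0.09 0;0 0 0 0 0 0.1 0;0 0 0 0 0 0.1 0'; python3 - <<'E'
from h import *
s=robot.read_state();print(s['contact_force'],s['ft_torque'],s['gripper_width'],s['tcp_pos'],s["qpos"])
o=[]
for n,(x,y) in {"side":(90,130),"top":(280,165)}.items():
    im=robot.get_image(n)[y:y+120,x:x+120,::-1]; o.append(cv2.resize(im,(400,400),interpolation=2))
cv2.imwrite("pics/g3.png",np.hstack(o))
E
```

```text
clock: 8.6
tcp_pos: [476.7, -176.3, 297.9]
tool_rot: [[0.967, 0.002, 0.255], [-0.255, -0.001, 0.967], [0.002, -1.0, -0.0]]
contact_force: [-0.1, -0.9, -1.3]
gripper_width: 0.147
clock: 9.2
tcp_pos: [476.5, -176.2, 397.7]
tool_rot: [[0.967, 0.002, 0.255], [-0.255, -0.001, 0.967], [0.003, -1.0, -0.001]]
contact_force: [0.6, 0.8, -1.3]
gripper_width: 0.144
[ 0.63  0.81 -1.31] [-0.1   0.07 -0.03] 0.14413845534133793 [ 476.55 -176.24  397.73] [-0.46 -0.24  1.82  0.    1.56 -0.2 ]
```

View pics/g3.png

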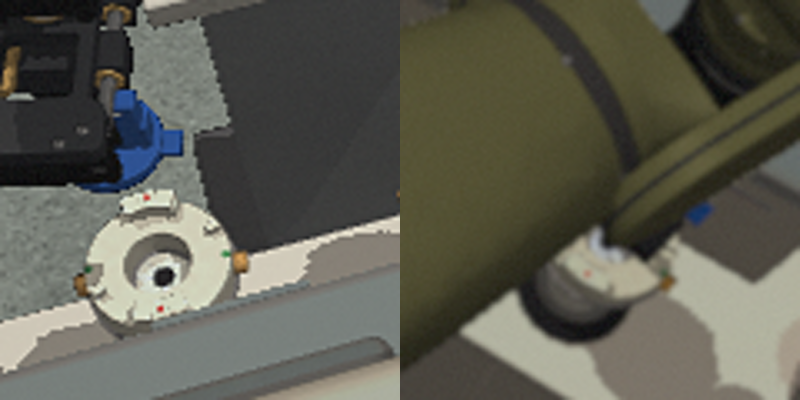

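```bash
python3 -m pendant '0 0 0 0 0.01 0 0; 0 0 0 0 0.03 0 0;0 0 0 0 0.06 0 0;0 0 0 0 0.095 0 0;0 0 0 0 0.13 0 0;0 0 0 0 0.165 0 0;0 0 0 0 0.2 0 0;0 0 0 0 0.235 0 0' && python3 -m pendant '0 0 0 0 0.035 0 0; 0 0 0 0 0.07 0 0;0 0 0 0 0.105 0 0;0 0 0 -0.002 0.14 0 0;0 0 0 -0.002 0.17 0 0;0 0 0 -0.002 0.195 0 0;0 0 0 -0.002 0.2085 0 0;0 0 0 -0.002 0.2085 0 0'
```

```text
clock: 10.1
tcp_pos: [475.4, 60.9, 394.9]
tool_rot: [[0.967, -0.002, 0.255], [-0.255, 0.0, 0.967], [-0.002, -1.0, -0.0]]
contact_force: [0.4, 0.4, -1.1]
gripper_width: 0.144
clock: 10.9
tcp_pos: [473.6, 268.6, 395.0]
tool_rot: [[0.968, -0.002, 0.253], [-0.253, -0.001, 0.968], [-0.002, -1.0, -0.001]]
contact_force: [0.0, -0.7, -1.2]
gripper_width: 0.143
```

```bash
python3 -m pendant '0 0 0 0 0 -0.02 0; 0 0 0 0 0 -0.055 0;0 0 0 0 0 -0.095 0;0 0 0 0 0 -0.135 0;0 0 0 0 0 -0.175 0;0 0 0 0 0 -0.21 0;0 0 0 0 0 -0.24 0;0 0 0 0 0 -0.262 0' && python3 -m pendant '0 0 0 0 0 0 0;0 0 0 0 0 0 0;0 0 0 0 0 0 0'; python3 - <<'E'
from h import *
s=robot.read_state();print(s['contact_force'],s['ft_torque'],s['gripper_width'],s['tcp_pos'],s["qpos"])
o=[]
for n,(x,y) in {"side":(260,130),"top":(140,110)}.items():
    im=robot.get_image(n)[y:y+120,x:x+120,::-1]; o.append(cv2.resize(im,(400,400),interpolation=2))
cv2.imwrite("pics/g4.png",np.hstack(o))
E
```

```text
clock: 11.7
tcp_pos: [473.1, 265.6, 131.5]
tool_rot: [[0.967, -0.003, 0.256], [-0.256, -0.002, 0.967], [-0.003, -1.0, -0.003]]
contact_force: [0.2, -0.1, -1.4]
gripper_width: 0.148
clock: 12.0
tcp_pos: [475.4, 267.4, 136.2]
tool_rot: [[0.967, 0.003, 0.256], [-0.256, 0.001, 0.967], [0.003, -1.0, 0.002]]
contact_force: [-0.3, 0.7, -0.1]
gripper_width: 0.148
[-0.29  0.69 -0.12] [-0.07  0.01 -0.03] 0.14815506598855488 [475.38 267.44 136.23] [ 0.41  0.04  2.01 -0.    1.08  0.67]
```

View pics/g4.png

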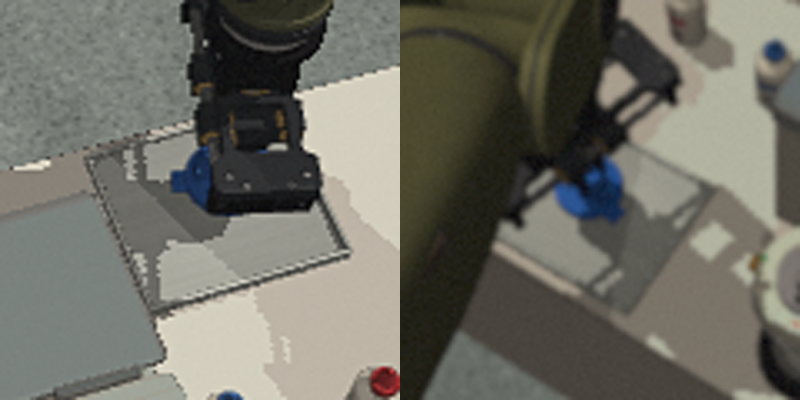

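```bash
python3 -m pendant '0 0 0 0 0 -0.005 0;0 0 0 0 0 -0.01 0;0 0 0 0 0 -0.015 0;0 0 0 0 0 -0.018 0;0 0 0 0 0 -0.019 0;0 0 0 0 0 -0.019 0; 0 0 0 0 0 -0.019 0'; python3 -m pendant '0 0 0 0 0 0 0;0 0 0 0 0 0 0'
```

```text
clock: 12.8
tcp_pos: [474.3, 267.5, 115.3]
tool_rot: [[0.967, 0.0, 0.255], [-0.255, 0.0, 0.967], [0.0, -1.0, 0.0]]
contact_force: [0.8, 0.6, -1.4]
gripper_width: 0.144
clock: 13.0
tcp_pos: [474.4, 267.5, 115.5]
tool_rot: [[0.967, 0.0, 0.255], [-0.255, 0.0, 0.967], [0.0, -1.0, 0.0]]
contact_force: [-0.2, -0.1, -1.1]
gripper_width: 0.148
```

```bash
python3 -m pendant '0 0 0 0 0 -0.001 0;0 0 0 0 0 -0.002 0;0 0 0 0 0 -0.003 0;0 0 0 0 0 -0.004 0;0 0 0 0 0 -0.005 0;0 0 0 0 0 -0.0055 0; 0 0 0 0 0 -0.0055 0; 0 0 0 0 0 -0.0055 0'; python3 -m pendant '0 0 0 0 0 -0.0003 0; 0 0 0 0 0 -0.0006 0;0 0 0 0 0 -0.0006 0'
```

```text
clock: 13.8
tcp_pos: [474.2, 267.4, 109.8]
tool_rot: [[0.967, 0.0, 0.255], [-0.255, -0.0, 0.967], [0.0, -1.0, 0.0]]
contact_force: [0.1, 0.4, -1.1]
gripper_width: 0.144
clock: 14.1
tcp_pos: [474.3, 267.4, 109.3]
tool_rot: [[0.967, 0.0, 0.255], [-0.255, 0.0, 0.967], [0.0, -1.0, 0.0]]
contact_force: [0.3, 0.4, -0.3]
gripper_width: 0.146
```

```bash
python3 -m pendant '0 0 0 0 0 -0.0003 0; 0 0 0 0 0 -0.0005 0;0 0 0 0 0 -0.0005 0'; python3 -c "
from station import robot
print(robot.read_state()['contact_force'])"
```

```text
clock: 14.4
tcp_pos: [474.3, 267.5, 109.3]
tool_rot: [[0.967, 0.0, 0.255], [-0.255, 0.0, 0.967], [0.0, -1.0, 0.0]]
contact_force: [-2.7, -0.6, 5.1]
gripper_width: 0.145
[-2.71136213 -0.6129171   5.0771516 ]
```

Contact with the tray floor is felt (+5 N at TCP z 109.3, where it was expected). Now I release slowly and lift off.

```bash
python3 -m pendant '0 0 0 0 0 0.0003 0.16;0 0 0 0 0 0.0003 0.2;0 0 0 0 0 0.0003 0.3;0 0 0 0 0 0.0003 0.45;0 0 0 0 0 0.0003 0.6;0 0 0 0 0 0.0003 0.6' && python3 -m pendant '0 0 0 0 0 0 0.6;0 0 0 0 0 0 0.6'; python3 - <<'E'
from h import *
o=[]
for n,(x,y) in {"side":(260,130),"top":(140,110)}.items():
    im=robot.get_image(n)[y:y+120,x:x+120,::-1]; o.append(cv2.resize(im,(400,400),interpolation=2))
cv2.imwrite("pics/g5.png",np.hstack(o))
E
```

```text
clock: 15.0
tcp_pos: [474.2, 267.4, 108.9]
tool_rot: [[0.967, -0.0, 0.255], [-0.255, -0.0, 0.967], [-0.0, -1.0, -0.0]]
contact_force: [-0.1, -0.6, 0.4]
gripper_width: 0.477
clock: 15.2
tcp_pos: [474.2, 267.4, 109.0]
tool_rot: [[0.967, 0.0, 0.255], [-0.255, 0.0, 0.967], [0.0, -1.0, 0.0]]
contact_force: [-2.0, 0.4, 0.4]
gripper_width: 0.591
```

View pics/g5.png

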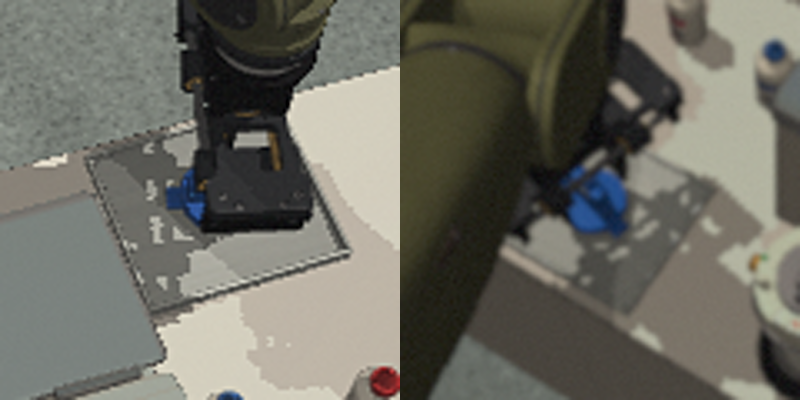

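The cover stands upright on its spigot with the fingers open on both sides. I lift the arm straight up, then move it aside to the left to get a clear view.

```bash
python3 -m pendant '0 0 0 0 0 0.01 0.6;0 0 0 0 0 0.03 0.6;0 0 0 0 0 0.06 0.6;0 0 0 0 0 0.10 0.6;0 0 0 0 0 0.14 0.6;0 0 0 0 0 0.18 0.6;0 0 0 0 0 0.22 0.6;0 0 0 0 0 0.25 0.6' && python3 -m pendant '0 0 0 -0.02 0.03 0 0.6;0 0 0 -0.04 0.06 0 0.6;0 0 0 -0.06 0.1 0 0.6;0 0 0 -0.08 0.14 0 0.6;0 0 0 -0.11 0.18 0 0.6;0 0 0 -0.14 0.22 0 0.6;0 0 0 -0.17 0.25 0 0.6;0 0 0 -0.19 0.27 0 0.6'; python3 - <<'E'
from h import *
for n in("side","top"):cv2.imwrite(f"pics/end_{n}.png",robot.get_image(n)[:,:,::-1])
E
```

```text
clock: 16.1
tcp_pos: [474.3, 267.5, 363.3]
tool_rot: [[0.967, 0.004, 0.255], [-0.255, 0.002, 0.967], [0.003, -1.0, 0.003]]
contact_force: [1.2, -0.1, 0.1]
gripper_width: 0.6
clock: 16.9
tcp_pos: [281.9, 539.1, 359.7]
tool_rot: [[0.967, -0.0, 0.253], [-0.253, 0.001, 0.967], [-0.0, -1.0, 0.001]]
contact_force: [0.9, 0.1, 0.9]
gripper_width: 0.601
```

View pics/end_side.png

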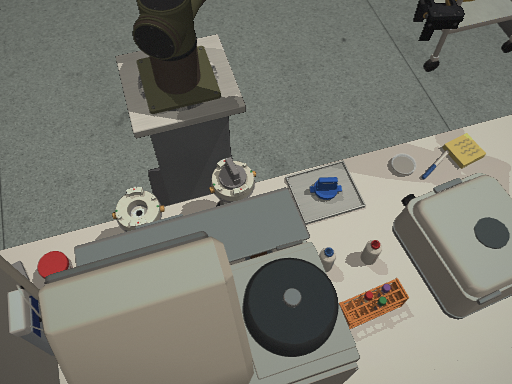

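View pics/end_top.png

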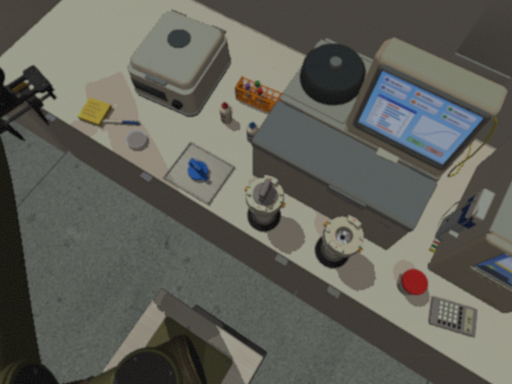

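```bash
python3 - <<'E'
from h import *
COVER2=COVER+[box(39.5,5,0,10)]
roi={"side":(295,160,60,60),"top":(170,140,60,60)};mk={}
for n in roi:
    x,y,w,h=roi[n];im=cv2.imread(f"pics/end_{n}.png")[y:y+h,x:x+w].astype(float)
    m=((im[:,:,0]-im[:,:,2])/(im.sum(2)+1)>.15).astype(np.uint8);k,l,st,_=cv2.connectedComponentsWithStats(m);mk[n]=(l==1+st[1:,4].argmax()).astype(np.float32)
s0=np.array([474,267,1.3])
for ns in(("side",),("top",),("side","top")):
    r=minimize(lambda p:sum(np.abs(sil(n,COVER2,p[0],p[1],12,p[2],roi[n])-mk[n]).sum() for n in ns),s0,method="Nelder-Mead",options=dict(initial_simplex=s0+np.array([[0,0,0],[8,0,0],[0,8,0],[0,0,.1]])))
    print(ns,r.x,np.degrees(r.x[2]),r.fun,[mk[n].sum() for n in ns])
for n,(x,y,w,h) in {"side":(205,145,60,65),"top":(240,165,55,65)}.items():
    d=cv2.absdiff(cv2.imread(f"pics/end_{n}.png"),cv2.imread(f"pics/{n}0.png"))[y:y+h,x:x+w];print(n,"grey diff",d.mean(),d.max())
s=robot.read_state();print(s["clock"],s["contact_force"],s["joint_velocities"])
E
```

```text
('side',) [474.23 268.37   1.3 ] 74.53314666787836 57.09375 [np.float32(492.0)]
('top',) [472.94 268.05   1.33] 75.92023642000395 42.21875 [np.float32(342.0)]
('side', 'top') [473.5  268.42   1.32] 75.41827905582757 101.671875 [np.float32(492.0), np.float32(342.0)]
side grey diff 1.3276068376068375 15
top grey diff 1.4165034965034966 13
17.0 [-0.01 -0.67  0.06] [-0.06 -0.01  0.02 -0.04  0.   -0.03]
```

The cover stands within about 1.5 mm of the tray's middle. The grey filter has not changed beyond image noise.

```bash
python3 -m pendant '0 0 0 0 0 0 0.6;0 0 0 0 0 0 0.6;0 0 0 0 0 0 0.6;0 0 0 0 0 0 0.6;0 0 0 0 0 0 0.6'; python3 -c "
from station import robot
print(robot.close_job())"
```

```text
clock: 17.5
tcp_pos: [284.8, 536.9, 359.0]
tool_rot: [[0.967, 0.0, 0.256], [-0.256, 0.0, 0.967], [0.0, -1.0, 0.0]]
contact_force: [-0.4, 0.4, 0.1]
gripper_width: 0.597
the job is handed in; nothing more can be done
None
```

The blue cover is off its housing and standing grip up in the middle of the steel tray, and the job was handed in at 17.5 s. I gripped its bar, turned it about 77° anticlockwise until a lug pointed at the green mark, and lifted it straight off. I then lowered it until the tray floor pushed back with about 5 N, opened the gripper and backed away.

**Last checks:**
- **Position:** The cover measured (473.5, 268.4) mm against a tray centre of (474.5, 267.4) mm, so it is about 1.5 mm off centre. The two cameras agree to about 1.5 mm.
- **Grey cover:** The pictures before and after differ there only by image noise.
- **Forces:** Apart from that 5 N push, the wrist force I read never went above about 3 N. The arm was clear of everything at the end.

**What failed or disagreed:** The tray detector missed the tray once and found it on a retry. My first outline fit of the cover was rough, so I set the housing centre from the green marks and the yaw from the red marks and the grip's edges instead.

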